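Pull the dust hood's shutter down with the hook pole

ROBOT

A 6-joint arm with a two-finger parallel gripper is mounted at the origin on the work surface. World frame = base frame: x ahead of the robot, y to its left, z up, the work surface at z = 0. Lengths are in m, angles in degrees, forces in N, time in s.
With the tool pointing down it reaches from about 0.35 to 0.875 m from the base axis. Payload 4.2 kg.
Tool frame: the origin (TCP) lies midway between the tips of the shut fingers; the grasp point (between the pads) lies 19 mm behind it; z points along the fingers, y is the line along which they close (so a half turn about z gives the same grasp; the last joint's range is limited). The gripper opens to 87 mm and grips with 3 to 60 N. Pads are 19 mm wide; open, the fingers measure 117 mm over their backs; the gripper's body (75 mm by 190 mm) begins 51 mm behind the grasp point.
Start: joints at [-52.563, 22.042, 0.453, 0, -68.411, -14.817], TCP at [0.24, -0.577, 0.192] pointing down, gripper open.
Joint ranges: [-179.83, 179.83], [-69.29, 118.12], [-61.27, 80.66], [-181.25, 117.63], [-171.15, -9.14], [-177.46, 177.46]. Speed limits (degrees/s): [159.86, 159.86, 180, 180, 180, 180].

INTERFACE

Orientations are given as [roll, pitch, yaw] about the fixed x, y, z axes, in that order (R = Rz(yaw) Ry(pitch) Rx(roll)).
In Python, from workcell import env gives the robot as it stands. The module is installed in compiled form; this text tells all that it offers. Calls block until the motion is done:
- env.goto(position, orientation): joint-space move of the TCP to a pose.
- env.move_straight(position, rotation=None, rate=0.15, force_limit=None): straight line of the TCP; rotation=None keeps the orientation; rate is the mean speed in m/s. With force_limit (N) it stops when the force on the tool has changed by that much, and returns True; else False.
- env.set_joints(angles): joint-space move.
- env.gripper_to(opening, grasp_force=None): opening from 0.0 (shut) to 1.0 (fully open); grasp_force is the grip in N (None keeps the last); returns when the fingers have stopped.
- env.dwell(seconds).
- env.inverse_kinematics(position, orientation): joint angles nearest the present ones, or None.
- env.read_state(): the state.
- env.grab_frame(name): name is "scene" or "top" or "wrist"; returns a dict with "image" (400x640x3 uint8, blue, green, red), "fx", "fy", "cx", "cy" (pixels), "D" ([k1, k2, p1, p2, k3] as OpenCV has them; the pictures are not rectified), "position" and "orientation" of the camera in the world. Camera axes: x right, y up, looking along -z (the intrinsics and any distortion apply to the point x, -y, -z); pixel columns grow to the right and rows downward; lengths in m; the calibration is good to about 2 mm. A picture is of the moment at which its call begins. There is no depth.
A pose or a line that the arm cannot do raises env.Unreachable and nothing moves.
- env.close_job(): hands the job in; it is judged then, once.
Trained networks look in a picture, given as the dict that the camera call returned (one of the last four; its "shot" number tells which), for a name from the list of things; names that differ only in an ending like _2 or _b are one class to them, and where a whole thing is asked for, a point or a joint stands for the part that bears it (a point fixed in the world has none). Each returns a list of dicts, best first, with "score" (0 to 1); they miss things now and then, are a little off and sometimes report something else, mostly with a low value. They report only what shows in the picture. A call takes as long as a camera call. They do not tell look-alikes from the thing itself.
- env.search_frame(picture, thing): "xyz" ([x, y, z] in m, in world coordinates, good to about 4 mm: the middle of the surface that is visible of it).
- env.trace(picture, thing): "mask" (400x640 bool, what is visible of it).
The state is a dict: "clock": time; "joint_positions": joint angles; "qvel": joint speeds; "joint_torque": joint torques, N m; "position": TCP position; "tool_rot": TCP orientation; "force": force on the tool from outside, world axes, zero at the start; "wrist_torque": the same for the moment, N m; "opening": opening from 0.0 (shut) to 1.0 (fully open); "finger_force": force on a finger pad.
Only numpy, scipy, OpenCV 4.12 (cv2) and the standard library are available. Lean on these libraries where they do the work, as an engineer would, in place of code of your own. Each camera call takes 0.05 s, during which the arm holds its last target. There are 200 camera calls.

TASK

Take the short hook pole from its wooden rest, put its hook into the steel ring on the dust hood's raised shutter and pull the shutter fully down to its stop; there keep up a steady pull of about 15 N for a second to bed its seal. Never load the hood or shutter with more than 20 N, and touch them with nothing but the pole. Then unhook, leave the shutter fully down and lay the pole back in both notches of its rest the way it lay, leaving the other things on the bench alone.

Things in the scene. Friction and masses are not known exactly. Their poses are not given: they have to be found in the camera images.
- pole: Hook pole, 0.22 kg, lying level. Square wooden handle, x from -80 to 85 mm, 22 wide (y), 24 high (z); brass ferrule 18 across to x = 99; steel rod 8 across to x = 150, where it bends square into a round-tipped finger 8 across running 38 down (-z) from the rod's centre line. Origin: in the handle's centre line, the best grip (from above, closing along y). x points to the hook; z is up as it lies.
- hook_tip (a point): The extreme tip of the hook's finger, at (150, 0, -38) mm in the pole's frame; axes as the pole.
- rest: Fixed wooden rest. Base 170 x 110 (y) x 12 mm; two posts 14 thick at x = -62 and +62 mm, each with a notch open upwards, its floor 75 mm above the bench, cheeks widening from 27 mm at the floor to 47 mm at the top, 98 mm up. Origin: centre of the underside. The pole lies along its x, the pole's origin at about (0, 0, 87) mm, hook towards +x.
- hood: Fixed grey sheet-metal dust hood, 240 wide (y), x from -160 (front) to +130 mm (back). Origin: on the bench, midway across; x points to the back, away from the robot. Upright front 200 high, from whose top edge the face slopes back and up at 25 degrees from level to a flat top 303 high. Side rails stand 11 mm proud of the slope.
- shutter (a joint): How far the shutter (0.7 kg, aluminium) has been pulled down its slope, m: 0 fully up, 0.100 fully down on its hard stop (fully closed). It stays where it is left; moving it takes about 3 to 10 N along the slope, rising with travel and differing from start to start.
- ring (a point): Centre of the shutter's steel ring: 6 mm wire, 18 mm clear inside, 30 mm outside, lying parallel to the shutter, its centre plane 20 mm above the plate's face; a bent stem holds it on its up-slope side. 20 mm up from the shutter's lower edge. Axes: x up the slope (25 degrees above level, away from the robot), y across, z out of the slope. The shutter moves along -x.
- tray: Fixed empty open grey tray, 170 x 120 x 45 mm, origin under its centre. May stand on either side of the hood, the rest on the other.
- maquette: Bystander: small white plaster figure, 60 across, 115 high, origin under its centre.
- jar: Bystander: white jar, 64 across, 90 high, origin under its centre.
- rasp: Bystander: scraper with wooden handle lying flat on the bench in front of the hood, along its own x.
There are look-alikes about, which are no part of the job. Of the things shaped like the pole, the wooden one is meant.

How it is judged:
By the outcome, as a careful person would: the job done as asked, in the order asked, and still so for the second after the job is handed in, with the robot touching nothing.
It also fails if it takes over 72 s, if anything falls off the work surface, if the arm or the gripper's body presses on something with over 40 N, if the wrist force passes 120 N, or if a joint passes its speed limit or range.

## Working session

There is one attempt and no reset: what is moved stays moved. The work goes in short steps, each a Python script; the robot and the scene stay as the last script left them, time stands still between calls to the robot, and variables do not carry over. Pictures are saved under pics/ and viewed, at most 10 in all, crops included, and the job is handed in when it is done.

```bash
mkdir -p pics
cat > h.py <<'E'
from workcell import env
import numpy as np, cv2
from scipy.spatial.transform import Rotation as R
def cam(f):
    K=np.array([[f["fx"],0,f["cx"]],[0,f["fy"],f["cy"]],[0,0,1]]); 
    o=np.array(f["orientation"],float)
    M=R.from_euler('xyz',o,degrees=True).as_matrix() if o.shape==(3,) else o
    return K,np.array(f["D"],float),np.array(f["position"]),M@np.diag([1,-1,-1])
def ray(f,uv):
    K,D,p,M=cam(f); n=cv2.undistortPoints(np.array(uv,float).reshape(-1,1,2),K,D)[:,0]
    return p,np.c_[n,np.ones(len(n))]@M.T
def at_z(f,uv,z):
    p,d=ray(f,uv); return p+d*((z-p[2])/d[:,2])[:,None]
def proj(f,P):
    K,D,p,M=cam(f); rv=cv2.Rodrigues(M.T)[0]
    return cv2.projectPoints(np.array(P,float).reshape(-1,3),rv,-M.T@p,K,D)[0][:,0]
E
python3 - <<'E'
from h import *
fs={n:env.grab_frame(n) for n in("scene","top")}
for n,f in fs.items():
    cv2.imwrite(f"pics/{n}.png",f["image"]); print(n,f["position"],f["orientation"],f["fx"],f["D"])
    for t in["pole","hook_tip","rest","hood","shutter","ring","tray","maquette","jar","rasp"]:
        print(t,[(np.round(d["xyz"],3).tolist(),round(d["score"],2)) for d in env.search_frame(f,t)])
E
```

```text
scene [ 1.36337582 -0.6233956   1.12400829] [49.39937675  0.12707099 53.32681905] 424.8652266776751 [-0.10352256  0.          0.          0.          0.        ]
pole [([0.496, 0.296, 0.099], 0.88), ([0.415, -0.036, 0.017], 0.64), ([0.425, 0.492, 0.021], 0.54), ([0.729, -0.063, 0.277], 0.2)]
hook_tip [([0.215, 0.284, 0.02], 0.64), ([0.424, 0.493, 0.022], 0.6), ([0.495, 0.293, 0.095], 0.57)]
rest [([0.45, 0.29, 0.013], 0.84)]
hood []
shutter [([0.73, -0.06, 0.273], 0.63)]
ring [([0.73, -0.062, 0.274], 0.6)]
tray [([0.472, -0.313, 0.007], 0.68)]
maquette [([0.669, -0.429, 0.044], 0.61)]
jar [([0.64, 0.394, 0.061], 0.88)]
rasp [([0.413, -0.038, 0.017], 0.49)]
top [0.27107736 0.01750756 1.68901281] [  8.00610934   0.52835777 -89.53423584] 487.1878578630637 [-0.08923513  0.          0.          0.          0.        ]
pole [([0.197, 0.292, 0.025], 0.96), ([0.481, 0.303, 0.099], 0.9), ([0.412, 0.503, 0.018], 0.65)]
hook_tip [([0.199, 0.296, 0.024], 0.92), ([0.487, 0.305, 0.096], 0.72), ([0.415, 0.504, 0.023], 0.67), ([0.725, -0.052, 0.278], 0.29)]
rest [([0.462, 0.288, 0.012], 0.68)]
hood [([0.717, -0.055, 0.27], 0.79)]
shutter [([0.723, -0.05, 0.279], 0.87)]
ring [([0.724, -0.051, 0.272], 0.73)]
tray [([0.474, -0.314, 0.004], 0.89)]
maquette [([0.486, 0.305, 0.096], 0.63), ([0.647, -0.417, 0.023], 0.54), ([0.726, -0.054, 0.276], 0.41)]
jar [([0.625, 0.396, 0.085], 0.91)]
rasp [([0.456, 0.103, 0.006], 0.84)]
```

View pics/scene.png

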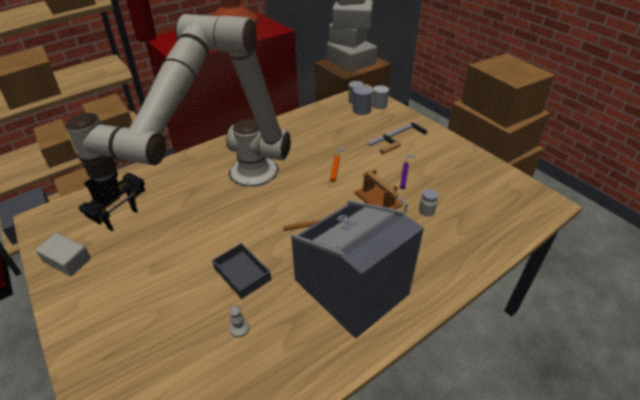

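View pics/top.png

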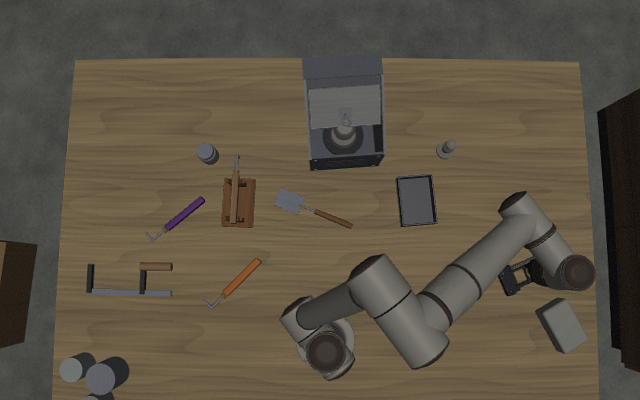

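The scene view shows the wooden pole on its rest near (380,190) px, the hood with its ring at (345,220), and the coloured look-alike poles lying flat. The top view has the pole running straight up the image at (237,155–222), the ring at (345,115), the tray at (417,200), and the rasp in front of the hood. Next I take closer wrist views.

Run:
```python
from h import *
s=env.read_state(); print(s["tool_rot"],s["force"],s["clock"])
def look(n,things):
    f=env.grab_frame("wrist"); cv2.imwrite(f"pics/{n}.png",f["image"]); np.save(f"pics/{n}.npy",f,allow_pickle=True)
    print(n,f["position"],f["orientation"],f["fx"])
    for t in things: print(t,[(np.round(d["xyz"],4).tolist(),round(d["score"],2)) for d in env.search_frame(f,t)])
for y in(0,180):
    j=env.inverse_kinematics([0.5,-0.05,0.3],[180,-30,0] if y==0 else [180,30,180]);print(y,j)
env.goto([0.47,-0.05,0.48],[180,0,0]); s=env.read_state();print(s["joint_positions"],s["clock"])
look("w1",["ring","shutter","hood"])
env.goto([0.42,0.29,0.36],[180,0,0]); s=env.read_state();print(s["joint_positions"],s["clock"])
look("w2",["pole","hook_tip","rest"])
```

```text
[ 1.79997353e+02 -2.31514506e-03 -1.57379530e+02] [ 0.28397966 -0.45273405 -0.28842321] 1.1
0 [ 18.88165725 -10.99476213 -33.40059101  14.61954718 -39.87210243
  62.18032823]
180 [  18.88165725  -10.99476213  -33.40059101   14.61954718  -39.87210243
 -117.81967177]
[ 1.36364687e+01  3.40400681e+00  1.59702833e+01 -4.29239761e-03
 -1.02627921e+02  7.63032933e+01] 3.3917
w1 [ 0.54963175 -0.05013812  0.67206234] [-1.64635359e+01  1.22490429e-02 -9.00199344e+01] 330.16512714100276
ring []
shutter []
hood [([0.6451, -0.0562, 0.0928], 0.87), ([0.6333, 0.3919, 0.078], 0.15)]
[ 5.28019797e+01  6.43972596e+00  3.09882740e+00  2.36613244e-02
 -8.65979776e+01  3.71459274e+01] 4.9583
w2 [0.49974842 0.28956603 0.55335939] [-1.63490889e+01  5.77841045e-02 -9.00152763e+01] 330.16512714100276
pole [([0.4942, 0.3002, 0.1003], 0.83), ([0.4175, 0.4997, 0.0206], 0.6), ([0.2307, 0.271, 0.0192], 0.58), ([0.5852, 0.0421, 0.1084], 0.38)]
hook_tip [([0.4937, 0.305, 0.1001], 0.84), ([0.2277, 0.2673, 0.0194], 0.74), ([0.4128, 0.5, 0.0254], 0.63)]
rest [([0.4769, 0.2966, 0.0143], 0.59)]
```

View pics/w1.png

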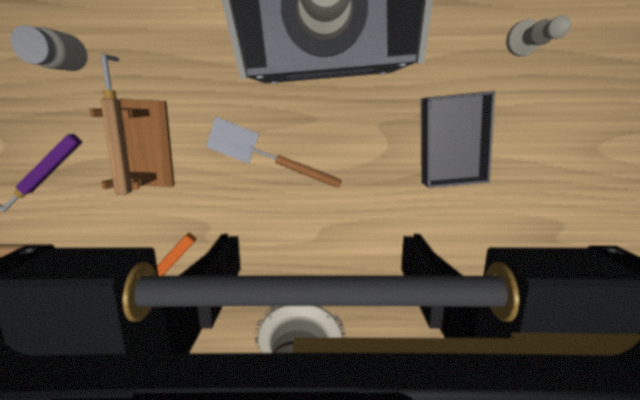

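View pics/w2.png

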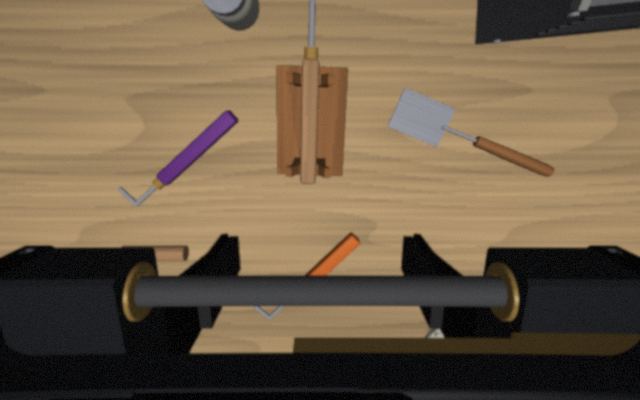

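The wrist view shows the wooden pole on the rest, handle from (308,183) to (312,58) and hook up the image. Its axis is nearly along world x. The first wrist view just missed the ring, so I look again from above the shutter and measure the pole.

Run:
```python
from h import *
f=np.load("pics/w2.npy",allow_pickle=True).item()
for t in env.trace(f,"pole"):
    m=t["mask"]; r,c=np.nonzero(m); print("mask",round(t["score"],2),c.min(),c.max(),r.min(),r.max())
    if abs(np.median(c)-310)<15:
        W=[(i,np.nonzero(m[i])[0]) for i in range(r.min(),r.max()+1)]
        mid=np.array([(x.mean(),i,len(x)) for i,x in W if len(x)])
        h=mid[(mid[:,1]>75)&(mid[:,1]<165)]; P=at_z(f,h[:,:2],0.099); k=np.polyfit(P[:,0],P[:,1],1)
        print("slope deg",np.degrees(np.arctan(k[0])),"y@.46",np.polyval(k,.46), mid[::12].round(1).tolist())
print("ends top z.099",at_z(f,[[308,183],[312,58],[308,178]],0.099).round(4).tolist())
print("rest corners z.012",at_z(f,[[277,175],[343,177],[277,66],[347,68]],0.012).round(4).tolist())
env.goto([0.42,0.1,0.5],[180,0,0]); env.goto([0.6,-0.05,0.5],[180,0,0])
f=env.grab_frame("wrist"); cv2.imwrite("pics/w3.png",f["image"]); np.save("pics/w3.npy",f,allow_pickle=True)
for t in["ring","shutter","hood"]: print(t,[(np.round(d["xyz"],4).tolist(),round(d["score"],2)) for d in env.search_frame(f,t)])
print(f["position"],f["orientation"],env.read_state()["clock"])
```

```text
mask 0.9 118 238 110 204
mask 0.87 256 359 232 319
mask 0.69 300 319 0 183
slope deg -2.209378707276886 y@.46 0.30572191214350497 [[312.0, 0.0, 7.0], [312.0, 12.0, 7.0], [311.5, 24.0, 6.0], [311.5, 36.0, 6.0], [310.0, 48.0, 13.0], [311.0, 60.0, 15.0], [309.5, 72.0, 16.0], [310.5, 84.0, 18.0], [309.5, 96.0, 16.0], [309.5, 108.0, 16.0], [309.5, 120.0, 18.0], [308.5, 132.0, 16.0], [308.5, 144.0, 16.0], [308.5, 156.0, 16.0], [308.0, 168.0, 15.0], [307.5, 180.0, 16.0]]
ends top z.099 [[0.3899, 0.3076, 0.099], [0.5529, 0.3007, 0.099], [0.3971, 0.3075, 0.099]]
rest corners z.012 [[0.3826, 0.3628, 0.012], [0.3792, 0.2523, 0.012], [0.5518, 0.3562, 0.012], [0.549, 0.2495, 0.012]]
ring [([0.7345, -0.0518, 0.2761], 0.75)]
shutter [([0.7334, -0.0514, 0.2772], 0.89)]
hood [([0.7083, -0.0536, 0.2668], 0.95)]
[ 0.67925655 -0.04866666  0.69268201] [-1.64136911e+01  2.12931814e-02 -8.98957767e+01] 7.275
```

View pics/w3.png

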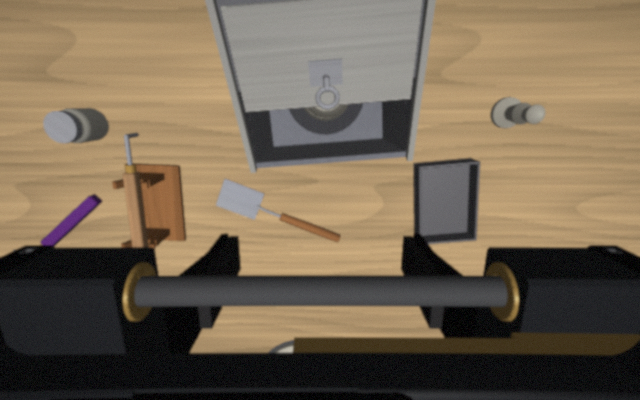

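The wrist view shows the ring at about (327,98) px with its stem up-slope, and the front edge corners of the hood at (252,169) and (411,157). I'll make one composite of enlarged crops to get exact pixels.

Run:
```python
from h import *
def crop(n,u,v,w,h,s): return cv2.resize(cv2.imread(f"pics/{n}.png")[v:v+h,u:u+w],None,fx=s,fy=s,interpolation=cv2.INTER_CUBIC)
a=crop("w3",230,60,200,125,4)           # 800x500 -> rescale
a=cv2.resize(a,(560,350)); 
b=crop("w3",307,78,40,40,6); c=crop("top",325,95,40,40,6); d=crop("scene",325,200,40,40,6)
im=np.zeros((600,800,3),np.uint8); im[:350,:560]=a; im[:240,560:800]=b; im[355:595,0:240]=c; im[355:595,250:490]=d
cv2.imwrite("pics/comp.png",im)
```

```text
(no output)
```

View pics/comp.png

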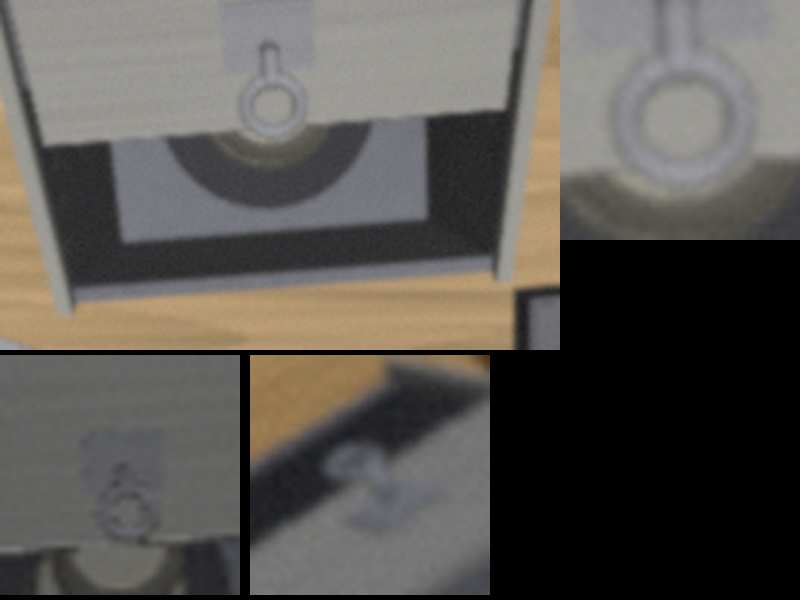

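Run:
```python
from h import *
f3=np.load("pics/w3.npy",allow_pickle=True).item()
ft=env.grab_frame("top"); fs=env.grab_frame("scene")
obs=[(f3,[326.9,97.25],330/.42),(ft,[346.25,120.9],487/1.42),(fs,[342.4,217.6],425/1.2)]
from scipy.optimize import least_squares
def tri(o): return least_squares(lambda P:np.concatenate([proj(f,P)[0]-uv for f,uv,_ in o]),[.73,-.05,.275])
r=tri(obs); print("ring tri",r.x,r.fun.round(2)); print("w/o scene",tri(obs[:2]).x,"w/o top",tri([obs[0],obs[2]]).x)
c=lambda x,y:[230+(x+.5)/2.8-.5,60+(y+.5)/2.8-.5]
print("rail ends outer z.205",at_z(f3,[c(57,312),c(513,282)],.205).round(4).tolist())
print("front edge z.2",at_z(f3,[c(75,300),c(495,268)],.2).round(4).tolist())
L=at_z(f3,[c(45,145),c(505,108)],.26); print("shutter lower edge",L.round(4).tolist(), np.degrees(np.arctan2(*(L[0]-L[1])[:2])))
for z in(.265,.27,.275,.28,.285): print(z,at_z(f3,[obs[0][1]],z)[0].round(4))
```

```text
ring tri [ 0.68394736 -0.05677135  0.27754937] [ 0.4   0.09 -0.86 -0.11  0.19  0.01]
w/o scene [ 0.68400682 -0.05671563  0.27731518] w/o top [ 0.68396867 -0.05640076  0.27734329]
rail ends outer z.205 [[0.5788, 0.057, 0.205], [0.5955, -0.186, 0.205]]
front edge z.2 [[0.5844, 0.048, 0.2], [0.6021, -0.1772, 0.2]]
shutter lower edge [[0.6668, 0.0459, 0.26], [0.683, -0.1604, 0.26]] -4.49904540453544
0.265 [ 0.6842 -0.0565  0.265 ]
0.27 [ 0.6841 -0.0564  0.27  ]
0.275 [ 0.6841 -0.0563  0.275 ]
0.28 [ 0.684  -0.0562  0.28  ]
0.285 [ 0.684  -0.0561  0.285 ]
```

Ring found at (0.684, -0.0565, 0.277), hood yaw about 4.4°. The pole is at (0.468, 0.305) with yaw about -2.2°. I grasp it now, after checking that every later pose is reachable.

```bash
cat >> h.py <<'E'
RING=np.array([.684,-.0565,.2773]); PSI=4.4; PIT=30.
TIP=np.array([.150,0,-.038])
def rp(psi=None,p=None): return R.from_euler('ZY',[PSI if psi is None else psi,-(PIT if p is None else p)],degrees=True)
def orient(psi,p): return [180.,-p,psi]
SL=R.from_euler('ZY',[PSI,-25],degrees=True)   # ring axes
def tcp_for_tip(tip,psi=None,p=None):
    r=rp(psi,p); return np.array(tip)-r.apply(TIP)+r.apply([0,0,-.019])
def ringpt(x,y,z,r=RING): return r+SL.apply([x,y,z])
E
python3 - <<'E'
from h import *
a=R.from_euler('xyz',orient(PSI,PIT),degrees=True).apply([1,0,0]); print(a,rp().apply([1,0,0]))
for t in(ringpt(0,0,.15),ringpt(0,0,-.012),ringpt(-.105,0,-.012)):
    q=tcp_for_tip(t); j=env.inverse_kinematics(q,orient(PSI,PIT)); print(q.round(3),None if j is None else np.round(j,1))
env.gripper_to(0.6)
env.goto([.45,.2,.45],orient(0,0)); env.goto([.468,.305,.2],orient(-2.2,0))
print(env.move_straight([.468,.305,.068],rate=.1,force_limit=8))
env.gripper_to(0,60); s=env.read_state(); print(s["opening"]*87,s["finger_force"],s["position"],s["force"],s["clock"])
E
```

```text
[0.86347301 0.06644063 0.5       ] [0.86347301 0.06644063 0.5       ]
[ 0.482 -0.072  0.355] [ 14.1 -13.7 -24.7   6.3 -49.5  77.5]
[ 0.55  -0.067  0.208] [ 12.1   0.  -35.8   9.2 -24.7  75. ]
[ 0.455 -0.074  0.164] [ 13.7  -7.4 -52.5  17.2 -15.9  65.3]
False
0.9805571675314217 37.90725510567427 [0.46903248 0.30851616 0.07166072] [-7.64790413  4.89388726 13.53616781] 12.9667
```

Run:
```python
from h import *
s=env.read_state(); print(s["opening"],s["finger_force"],s["position"],s["tool_rot"],s["force"])
f=env.grab_frame("wrist"); g=env.grab_frame("scene"); cv2.imwrite("pics/g.png",np.vstack([f["image"][:300],cv2.resize(g["image"][120:240,300:470],(640,452))[:300]]))
```

```text
0.011270772040591055 37.90725510567427 [0.46903248 0.30851616 0.07166072] [-179.62851605   -0.24492369   -2.09536895] [-7.64790413  4.89388726 13.53616781]
```

View pics/g.png

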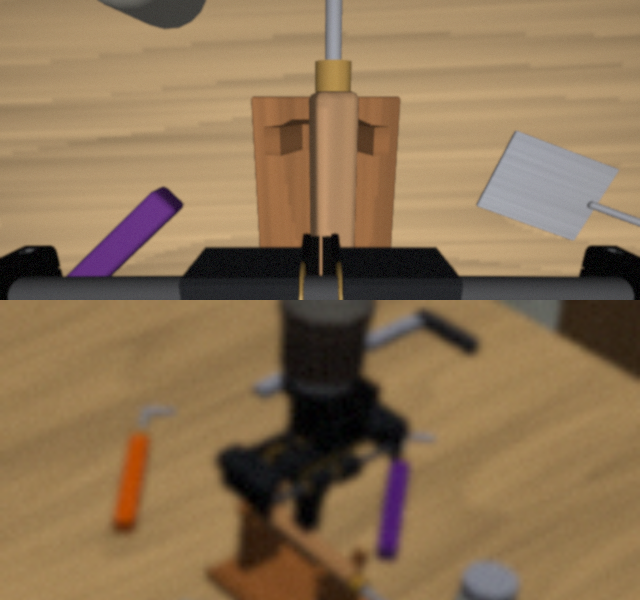

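The fingers have shut completely (opening 0.01) without holding the handle: in the wrist view they sit at (302–340, 235–300), with the handle at columns 310–358. I'll open them, rise clear and look again.

Run:
```python
from h import *
env.gripper_to(0.6); s=env.read_state(); print(s["opening"],s["position"],s["force"])
f0=env.grab_frame("wrist")
p=s["position"]; env.move_straight([.468,.305,.2],rate=.1); s=env.read_state(); print(s["position"],s["force"],s["clock"])
f=env.grab_frame("wrist"); np.save("pics/w4.npy",f,allow_pickle=True)
cv2.imwrite("pics/w4.png",np.vstack([f0["image"][:280],f["image"][:300]]))
for t in("pole","rest"): print(t,[(np.round(d["xyz"],4).tolist(),round(d["score"],2)) for d in env.search_frame(f,t)])
```

```text
0.5979606313493977 [0.4679404  0.3048982  0.06785607] [-0.79852977  0.2795013  -0.28238339]
[0.46765792 0.30472143 0.19923414] [-0.21654726  0.74855186  0.06010656] 15.6583
pole [([0.2567, 0.249, 0.018], 0.59), ([0.4351, 0.4785, 0.0218], 0.55)]
rest [([0.4677, 0.2993, 0.0162], 0.59)]
```

View pics/w4.png

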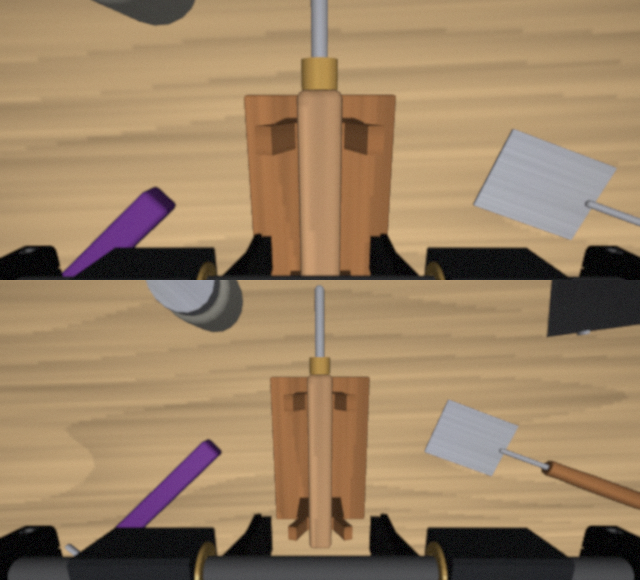

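The pole is undisturbed on its rest, its handle running down column 320 between the open fingers. Scaling finger gap against handle width suggests the fingertips sit about 27 mm short of the nominal TCP, so they slid over the handle's top. The upward force of 13.5 N fits that too. TCP z = 0.043 is safe either way, so I go deeper.

Run:
```python
from h import *
print(env.move_straight([.468,.305,.043],rate=.12,force_limit=6))
env.gripper_to(0,60); s=env.read_state(); print(s["opening"]*87,s["finger_force"],s["position"],s["tool_rot"],s["force"],s["clock"])
```

```text
False
21.75394209504865 59.99670021235943 [0.46805801 0.30510818 0.04309657] [-1.79990221e+02 -9.59295319e-03 -2.19800503e+00] [-0.97235606 -0.4503488   0.5529398 ] 17.9
```

```bash
sed -i 's/r.apply(\[0,0,-.019\])/r.apply([0,0,-GR])/; s/^TIP=/GR=.044; TIP=/' h.py
python3 - <<'E'
from h import *
env.move_straight([.468,.305,.3],rate=.25)
s=env.read_state(); print(s["opening"]*87,s["force"])
for t in(ringpt(-.0,0,.13),ringpt(0,0,.04),ringpt(0,0,-.012),ringpt(-.105,0,-.012)):
    q=tcp_for_tip(t); print(q.round(3),env.inverse_kinematics(q,orient(PSI,PIT)) is not None)
env.goto(tcp_for_tip(ringpt(0,0,.13)),orient(PSI,PIT))
tip=ringpt(0,0,.035)
env.move_straight(tcp_for_tip(tip),rate=.12); env.dwell(.2)
s=env.read_state(); print(s["position"]-tcp_for_tip(tip),s["force"],s["clock"])
ims=[]
r=rp(); org=tip-r.apply(TIP)
pts=np.vstack([tip,org+r.apply([.15,0,0]),org+r.apply([.099,0,0]),RING])
for n,(w,h) in{"top":(60,60),"scene":(60,60),"wrist":(60,60)}.items():
    f=env.grab_frame(n); np.save(f"pics/h_{n}.npy",f,allow_pickle=True); uv=proj(f,pts); print(n,uv.round(1).tolist())
    u,v=int(np.clip(uv[0,0]-35,0,580)),int(np.clip(uv[0,1]-30,0,340)); c=cv2.resize(f["image"][v:v+60,u:u+60],(390,390),interpolation=cv2.INTER_CUBIC); print(u,v)
    ims.append(c)
cv2.imwrite("pics/hov.png",np.hstack(ims[:2]))
E
```

```text
21.42291239212174 [ 0.80570722  0.02119051 -2.85616334]
[ 0.503 -0.07   0.315] True
[ 0.541 -0.068  0.233] True
[ 0.563 -0.066  0.186] True
[ 0.468 -0.073  0.142] True
[2.12834456e-04 7.64124358e-05 9.85961290e-04] [-1.0385738   0.09921774 -2.17737599] 21.625
top [[346.3, 122.6], [347.4, 125.8], [348.1, 143.0], [345.3, 120.8]]
311 92
scene [[339.4, 206.9], [335.1, 194.9], [324.8, 194.1], [342.7, 217.6]]
304 176
wrist [[321.0, -53.8], [321.1, -101.4], [321.0, 52.3], [321.0, -20.2]]
286 0
```

View pics/hov.png

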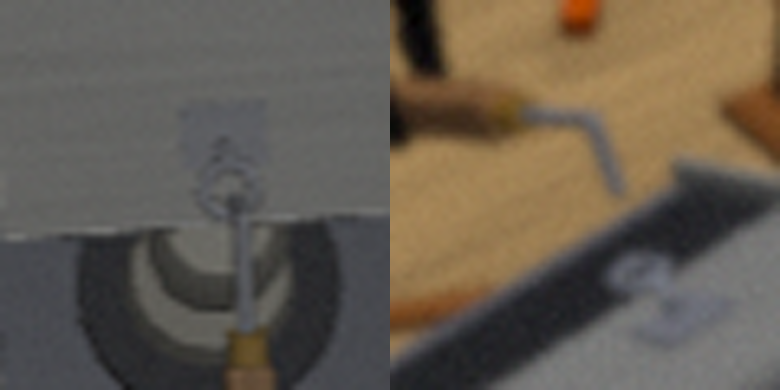

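The hover crops show the hook finger right over the ring. In the top view the tip is at about (347,122) px and the ring at (346,120). In the scene view the pole sits about 2 mm higher than modelled. I insert slightly deeper, with a force guard, then pull in small checked steps.

```bash
cat >> h.py <<'E'
def force(): return np.array(env.read_state()["force"])
def tipmove(x,y,z,rate,lim=None): return env.move_straight(tcp_for_tip(ringpt(x,y,z)),rate=rate,force_limit=lim)
E
python3 - <<'E'
from h import *
F0=force(); np.save("F0.npy",F0)
hit=tipmove(.0005,0,-.0135,.04,5); env.dwell(.1)
print("ins",hit,SL.inv().apply(force()-F0).round(2),env.read_state()["position"]-tcp_for_tip(ringpt(.0005,0,-.0135)))
if not hit:
    for x in(-.006,-.012,-.02,-.03):
        hit=tipmove(x,0,-.0135,.05,9); print(x,hit,SL.inv().apply(force()-F0).round(2))
        if hit: break
print(env.read_state()["clock"])
f=env.grab_frame("scene"); g=env.grab_frame("top")
for q in(f,g): print([(np.round(d["xyz"],4).tolist(),round(d["score"],2)) for d in env.search_frame(q,"shutter")])
cv2.imwrite("pics/ins.png",np.hstack([cv2.resize(q["image"][v:v+60,u:u+60],(390,390),interpolation=cv2.INTER_CUBIC) for q,u,v in((f,304,186),(g,311,102))]))
E
```

```text
ins False [-0.06 -0.76  0.13] [1.05787464e-04 3.10561932e-05 3.92046867e-04]
-0.006 False [ 1.51 -0.64  0.77]
-0.012 False [ 4.87 -1.61 -1.17]
-0.02 False [ 5.35 -0.12 -0.93]
-0.03 False [ 4.51 -1.46  0.67]
24.45
[([0.7087, -0.0611, 0.2695], 0.56)]
[([0.7046, -0.0531, 0.2689], 0.69), ([0.4679, 0.1169, 0.0056], 0.29)]
```

View pics/ins.png

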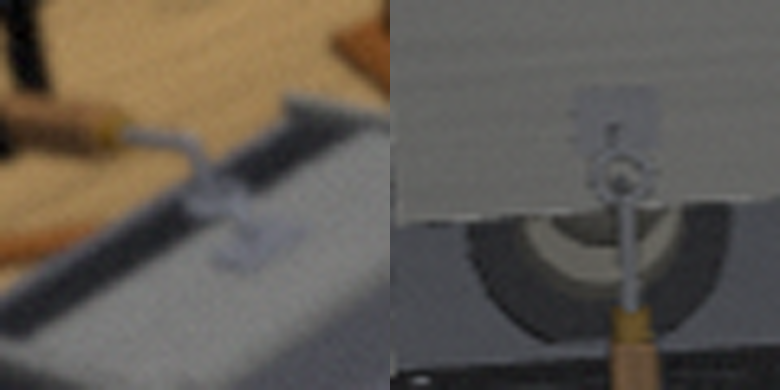

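The hook finger is through the ring and the shutter is following at about 5 N. I carry on to the stop.

Run:
```python
from h import *
F0=np.load("F0.npy")
def fs(n=3):
    a=[]
    for _ in range(n): env.dwell(.03); a.append(SL.inv().apply(force()-F0))
    return np.mean(a,0)
ok=True
for x in(-.045,-.06,-.075,-.088,-.097):
    h=tipmove(x,0,-.0135,.05,7); f=fs(); print(x,h,f.round(1))
    if h or f[0]>13: ok=False; break
if ok:
    while f[0]<14.5 and x>-.118:
        x-=.0005 if f[0]>11 or x<-.103 else .001
        tipmove(x,0,-.0135,.01,5); f=fs(2); print(round(x,4),f.round(1))
    t0=env.read_state()["clock"]; log=[]
    while f[0]>13 and env.read_state()["clock"]-t0<1.5:
        f=fs(3); log.append(f[0].round(1))
        if f[0]<14: x-=.0002; tipmove(x,0,-.0135,.01)
        elif f[0]>16.2: x+=.0002; tipmove(x,0,-.0135,.01)
    print(log)
np.save("x.npy",x); print(x,env.read_state()["clock"],env.read_state()["position"]-tcp_for_tip(ringpt(x,0,-.0135)))
```

```text
-0.045 False [ 4.2 -0.4  0.9]
-0.06 False [5.1 0.2 1.1]
-0.075 False [ 5.4 -0.1  1.6]
-0.088 False [ 5.5 -0.3  0.7]
-0.097 False [ 7.3 -0.7  0.6]
-0.098 [ 8.6 -1.2 -0.9]
-0.099 [10.8 -2.7 -2.3]
-0.1 [13.1 -1.9 -2.5]
-0.1005 [13.3 -2.3 -3.5]
-0.101 [14.4 -3.2 -4.1]
-0.1015 [15.1 -2.5 -4.2]
[np.float64(15.2), np.float64(14.9), np.float64(15.3), np.float64(15.3), np.float64(15.1), np.float64(15.2), np.float64(15.6), np.float64(14.9), np.float64(15.2), np.float64(14.9), np.float64(14.9), np.float64(15.6), np.float64(15.5), np.float64(15.5), np.float64(15.0)]
-0.1015 30.6417 [0.00466498 0.00148533 0.0034341 ]
```

The force climbs at the arm's own stiffness from about -0.097 and held at 15 N for 1.5 s. I'd like to be sure this is the stop and not a jam. Without viewing, I measure the travel by matching the shutter's ring patch between the earlier and present images.

Run:
```python
from h import *
print(env.read_state()["clock"])
n=SL.apply([0,0,1]); q0=RING-.02*n
for name,(u0,v0,u1,v1) in {"top":(333,104,357,119),"scene":(340,215,358,231)}.items():
    a=np.load(f"pics/h_{name}.npy",allow_pickle=True).item(); b=env.grab_frame(name)
    A=cv2.cvtColor(a["image"],6).astype(np.float32); B=cv2.cvtColor(b["image"],6).astype(np.float32)
    c0=np.array([(u0+u1-1)/2,(v0+v1-1)/2]); o,d=ray(a,[c0]); P0=o+d[0]*((q0-o)@n)/(d[0]@n)
    U=8; T=cv2.resize(A[v0:v1,u0:u1],None,fx=U,fy=U,interpolation=cv2.INTER_CUBIC)
    res=[]
    for s in np.arange(.06,.115,.001):   # predicted place and score along the slope
        uv=proj(b,P0-s*SL.apply([1,0,0]))[0]
        best=-1
        for du in(-1.5,-1,-.5,0,.5,1,1.5):
            p=cv2.getRectSubPix(B,(u1-u0,v1-v0),(float(uv[0]+du),float(uv[1])))
            p=p-p.mean(); t=A[v0:v1,u0:u1]; t=t-t.mean(); best=max(best,float((p*t).sum()/np.sqrt((p*p).sum()*(t*t).sum())))
        res.append((round(best,3),round(s,3)))
    print(name,P0.round(3),sorted(res)[::-1][:6])
    for th in("ring","shutter","hood"): print(th,[(np.round(x["xyz"],4).tolist(),round(x["score"],2)) for x in env.search_frame(b,th)])
```

```text
30.6417
top [ 0.717 -0.055  0.27 ] [(0.87, np.float64(0.09)), (0.841, np.float64(0.091)), (0.831, np.float64(0.088)), (0.823, np.float64(0.089)), (0.761, np.float64(0.087)), (0.737, np.float64(0.092))]
ring [([0.6445, -0.0571, 0.2369], 0.89)]
shutter [([0.6435, -0.0585, 0.24], 0.6)]
hood [([0.7176, -0.057, 0.2634], 0.79)]
scene [ 0.698 -0.045  0.262] [(0.299, np.float64(0.088)), (0.299, np.float64(0.087)), (0.298, np.float64(0.086)), (0.297, np.float64(0.085)), (0.296, np.float64(0.09)), (0.296, np.float64(0.089))]
ring [([0.6537, -0.066, 0.2367], 0.96)]
shutter [([0.6534, -0.0702, 0.2372], 0.75)]
hood [([0.8196, -0.104, 0.2323], 0.94)]
```

Travel from the start was about 90 mm, so either the shutter started about 10 mm down or something jams. I check whether any dark opening is left between its lower edge and the hood's front lip.

Run:
```python
from h import *
q0=RING-.016*SL.apply([0,0,1])
for name in("top","scene"):
    a=np.load(f"pics/h_{name}.npy",allow_pickle=True).item(); b=env.grab_frame(name)
    for y in(.07,-.05,-.08):
        s=np.arange(-.135,-.05,.005); uv=proj(b,[q0+SL.apply([t,y,0]) for t in s]).astype(np.float32)
        print(name,y)
        for k,f in(("before",a),("now",b)):
            G=cv2.cvtColor(f["image"],6); print(k,cv2.remap(G,uv[:,:1],uv[:,1:],1).ravel().tolist())
print((s*1000).round().tolist())
```

```text
top 0.07
before [31, 32, 30, 32, 34, 75, 74, 76, 74, 75, 76, 75, 75, 73, 63, 45, 53]
now [31, 30, 30, 30, 33, 64, 102, 99, 95, 98, 97, 98, 98, 99, 99, 100, 98]
top -0.05
before [31, 34, 38, 31, 35, 70, 74, 73, 73, 73, 73, 73, 65, 59, 49, 45, 42]
now [31, 33, 41, 30, 33, 63, 101, 99, 99, 98, 99, 101, 99, 101, 98, 97, 99]
top -0.08
before [31, 31, 31, 29, 33, 71, 77, 74, 74, 72, 74, 73, 72, 76, 73, 74, 74]
now [30, 29, 32, 28, 34, 79, 100, 98, 98, 97, 100, 100, 98, 101, 98, 96, 96]
scene 0.07
before [128, 127, 126, 121, 116, 113, 114, 115, 109, 97, 83, 65, 47, 37, 33, 33, 36]
now [131, 129, 129, 129, 128, 125, 122, 119, 119, 117, 117, 119, 118, 119, 119, 118, 118]
scene -0.05
before [99, 95, 90, 86, 81, 74, 74, 75, 76, 76, 74, 61, 51, 42, 35, 37, 37]
now [98, 94, 92, 90, 89, 92, 102, 110, 117, 118, 120, 121, 123, 121, 121, 121, 122]
scene -0.08
before [68, 68, 80, 93, 106, 112, 120, 124, 115, 101, 84, 67, 52, 40, 38, 35, 36]
now [67, 69, 78, 92, 102, 110, 114, 116, 118, 120, 121, 124, 119, 119, 120, 118, 122]
[-135.0, -130.0, -125.0, -120.0, -115.0, -110.0, -105.0, -100.0, -95.0, -90.0, -85.0, -80.0, -75.0, -70.0, -65.0, -60.0, -55.0]
```

The shutter now covers right to the front lip: in both images its bright plate ends where the front face begins, with no dark gap. So it is at its stop. Now unhook and carry the pole back.

Run:
```python
from h import *
F0=np.load("F0.npy"); fr=lambda:SL.inv().apply(force()-F0).round(1)
for x in(-.095,-.0915): tipmove(x,0,-.0135,.03); env.dwell(.1); print(x,fr())
h=tipmove(-.0915-.003,0,.02,.05,5); env.dwell(.05); print("lift",h,fr(),env.read_state()["clock"])
if not h:
    tipmove(-.1,0,.12,.2); s=env.read_state(); print(s["force"],s["opening"]*87)
    b=env.grab_frame("top"); print([(np.round(d["xyz"],4).tolist()) for d in env.search_frame(b,"ring")])
    q0=RING-.016*SL.apply([0,0,1])
    for y in(.07,-.08):
        t=np.arange(-.12,-.09,.005); uv=proj(b,[q0+SL.apply([v,y,0]) for v in t]).astype(np.float32)
        print(cv2.remap(cv2.cvtColor(b["image"],6),uv[:,:1],uv[:,1:],1).ravel().tolist())
    env.goto([.42,.12,.36],orient(0,0)); env.goto([.468,.305,.16],orient(-2.2,0)); print(env.read_state()["clock"],force())
```

```text
-0.095 [ 4.7 -2.9  0. ]
-0.0915 [ 0.6 -0.3 -0.1]
lift False [ 0.4 -0.9  0.1] 32.85
[-0.05816531 -0.08725349 -3.08073458] 21.851131948127755
[[0.6455, -0.0604, 0.2367]]
[30, 33, 65, 101, 98, 95]
[29, 33, 80, 99, 97, 97]
35.575 [ 0.6981225   0.53751741 -2.46492965]
```

Run:
```python
from h import *
F=force(); env.move_straight([.468,.305,.075],rate=.15)
h=env.move_straight([.468,.305,.0435],rate=.03,force_limit=4); s=env.read_state(); print(h,s["position"],s["force"]-F)
f=env.grab_frame("wrist"); u=f["image"].astype(int)
# ferrule (brass) in the picture; the settled pole had its rows 58-90, columns 301-338 at TCP z .068
env.gripper_to(.45); env.dwell(.3); s=env.read_state(); print(s["opening"],s["position"],s["force"],s["clock"])
p=s["position"]; env.move_straight([.468,.305,.2],rate=.15); env.dwell(.3)
g=env.grab_frame("wrist"); w=np.load("pics/w4.npy",allow_pickle=True).item()
for n,k in(("before",w),("now",g)):
    c=cv2.inRange(cv2.cvtColor(k["image"],cv2.COLOR_BGR2HSV),(17,110,60),(30,255,255)); c[150:]=0; c[:,:280]=0; c[:,360:]=0
    r=np.argwhere(c); print(n,k["position"].round(4),len(r),r.mean(0).round(1),r.min(0),r.max(0))
d=cv2.absdiff(g["image"][:250,260:380],w["image"][:250,260:380]).max(2); print("diff px>40:",int((d>40).sum()),np.argwhere(d>40).mean(0) if (d>40).any() else "")
```

```text
False [0.46816582 0.30515494 0.04372245] [-0.47539358 -0.14568746 -0.14826053]
0.44651207598518294 [0.46801071 0.30499733 0.04349066] [0.49791719 0.5745996  0.1221181 ] 38.4833
before [0.5472 0.3022 0.3917] 363 [ 85.7 319.3] [ 77 309] [ 96 349]
now [0.5474 0.3023 0.392 ] 367 [ 85.8 320. ] [ 77 310] [ 94 330]
diff px>40: 558 [241.35483871  56.44444444]
```

Run:
```python
from h import *
print(env.close_job())
```

```text
the job is handed in; nothing more can be done
None
```

The job is handed in at about 39 s: the shutter was pulled to its stop, held at about 15 N for 1.5 s and left down, and the wooden pole is back in both notches; one mishap was a first grasp that slid over the handle's top (about 14 N, well below the limit, pole stayed on its rest), and measured shutter travel was about 90 mm rather than 100, which I took as a start 10 mm down because no gap showed at the front lip.

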